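# Set up the dummy load on a repair bench

## Task

Carry the grey load box by its handle, keeping it upright, and set it down gently in the middle of the black rubber pad, square with the pad; let go of it. Then turn its dial until the pointer stands at the wedge-shaped index mark and let go, and only after that push the slide switch at the other end of the box all the way to the opposite end of its slot. Leave the power-supply module, bottle, solder spool and tub where they are.

Things in the scene. Friction and masses are not known exactly. Their poses are not given: they have to be found in the camera images.
- loadbox: Loose grey metal box, 200 mm (its x) x 110 mm (its y), flat top 50 mm above its underside, 0.6 to 0.95 kg. Origin: centre of the underside, z up. On top: round dial centred at x = -50 mm, handle across at x = +22 mm (above the centre of mass), slide switch at x = +72 mm (y = -30 mm at joint 0). Two brass terminals stick 16 mm out of the +x end.
- handle (a point): Centre of the handle's bar: a steel bar 14 mm wide (along box x) and 14 mm high, 86 mm long along box y, its centre 110 mm above the box's underside, held by posts at its two ends (66 mm free between them), 53 mm open space below the bar. Axes as the box.
- dial_grip (a point): On the dial's vertical axis, 30 mm above the box top: grip height. Black disc 60 mm across, 5 mm high, with an upright finger bar across it, 54 mm long, 16 mm thick, from 5 to 40 mm above the box top, gripped across its thickness. White line on one half of the bar's top and a white-tipped nose at its foot mark the pointer end. The point's x axis points along the bar AWAY from the pointer.
- dial_tip (a point): Tip of the dial's pointer, 36 mm from the dial's axis, 10 mm above the box top.
- index_tip (a point): Where the dial's tip must come: 36 mm from the dial's axis at the tip's height, in line with the index mark, a black radial wedge (17 x 10 mm, 3 mm high) on the dial's aluminium scale pointing to the axis, larger than the thin scale lines drawn every 15 degrees. It cannot be moved by touch.
- dial (a joint): Dial angle in rad; 0 = pointer towards box -x (the near end), growing counter-clockwise seen from above. Turns from -2.3 to 2.3 and stays where it is left; about 0.06 N m to turn. It starts 0.8 to 2.3 rad clockwise of the index mark.
- index (a joint): Angle of the index mark, counted as for the dial: the dial is set when the two are equal. Does not change during the job.
- slide (a joint): Travel of the slide switch in m, 0 to 0.060; grows towards box +y; starts between 0 and 0.012. The stop to be reached is at 0.060. About 1.2 N to move; it stays where it is left.
- slide_top (a point): Centre of the top of the slide switch's black grip, 40 mm above the box top. The grip is 18 mm (box x) by 22 mm (box y), 36 mm high, on a 4 mm thick foot 22 x 30 mm.
- pad: Flat black rubber pad fixed to the bench, 250 mm (its x) x 160 mm (its y) x 3 mm thick. Origin: centre of its underside, on the bench top, so the box stands with its underside 3 mm above this origin. The box may stand either way round on it.
- module: Bystander, loose: open power-supply module between two aluminium side walls, 200 x 91 x 45 mm. Origin: centre of the underside.
- bottle: Bystander, loose: white plastic bottle, 64 mm diameter, 150 mm tall. Origin: centre of the underside.
- spool: Bystander, loose: solder spool standing on its flange, 72 mm diameter, 50 mm tall. Origin: centre of the underside.
- tub: Bystander, loose: clear open plastic tub, 100 mm across, 40 mm tall. Origin: centre of the underside.
Mind the look-alikes: they are no part of the job. There is more than one size of the loadbox; the one meant has the size given above.

How it is judged:
By the outcome, as a careful person would: the job done as asked, in the order asked, and still so for the second after the job is handed in, with the robot touching nothing.
It also fails if it takes over 67 s, if anything falls off the work surface, if the arm or the gripper's body presses on something with over 40 N, if the wrist force passes 120 N, or if a joint passes its speed limit or range.

## Robot

A 7-joint arm with a two-finger parallel gripper is mounted at the origin on the work surface. World frame = base frame: x ahead of the robot, y to its left, z up, the work surface at z = 0. Lengths are in mm, angles in rad, forces in N, time in s.
With the tool pointing down it reaches from about 350 to 900 mm from the base axis. Payload 19.9 kg.
Tool frame: the origin (TCP) lies at the very end of the fingers, on their centre line; the grasp point (between the pads) lies robot.grasp_offset behind it (robot.grasp_offset is the distance from the TCP to the grasp point, in mm); z points along the fingers, y is the line along which they close (so a half turn about z gives the same grasp; the last joint's range is limited). The gripper opens to 85 mm and grips with 20 to 120 N. Pads are 22 mm wide; open, the fingers measure 114 mm over their backs; the gripper's body (76 mm by 85 mm) begins 54 mm behind the grasp point. The pads swing forward as they close: fully open they stand 13 mm farther back than shut.
Start: joints at [-1.24, 0.417, -0.01, 1.614, 0.005, 1.111, -0.053], TCP at [227.046, 582.281, 231.26] pointing down, gripper open.
Joint ranges: [-2.81, 2.81], [-0.39, 2.02], [-1.27, 1.25], [0.06, 2.57], [-1.19, 4.33], [0.19, 2], [-2.82, 2.82]. Speed limits (rad/s): [1.89, 1.89, 2.39, 2.39, 3.01, 3.01, 3.01].

## Interface

Orientations are given as a unit quaternion [x, y, z, w].
In Python, from plant import robot, grab_frame, camera_params gives the robot as it stands. Calls block until the motion is done:
- robot.movep(position, orientation): joint-space move of the TCP to a pose.
- robot.move_linear(position, velocity=150, orientation=None): straight line of the TCP; orientation=None keeps the orientation; velocity is the mean speed in mm/s.
- robot.set_joints(angles): joint-space move.
- robot.release() and robot.grasp(grip_force=None): open the fingers fully, or close them until they stop; grip_force is the grip in N (None keeps the last).
- robot.pause(seconds).
- robot.inverse_kinematics(position, orientation): joint angles nearest the present ones, or None.
- grab_frame(name): name is "scene" or "top"; returns the picture (480x640x3 uint8, red, green, blue); there is no depth.
- camera_params(name): a dict with "intrinsics" (3x3 intrinsics, pixels), "k1" (the pictures are not rectified: a ray, as slopes to the right and down, at radius r is drawn at 1 + k1 r^2 times it, then the intrinsics apply), "R" (3x3) and "t" (3): a world point X has camera coordinates R X + t. Camera axes: x right, y down, z forward; pixel columns grow to the right and rows downward; lengths in mm; the calibration is good to about 2 mm. A picture is of the moment at which its call begins. camera_params takes no time and is no camera call.
A pose or a line that the arm cannot do raises robot.IKError and nothing moves.
- robot.close_job(): hands the job in; it is judged then, once.
Readings, each from a call of its own:
- robot.get_time_s(): time.
- robot.get_joint_positions(): joint angles.
- robot.get_dq(): joint speeds.
- robot.get_tau(): joint torques, N m.
- robot.get_tcp_pos(): TCP position.
- robot.get_ee_rot(): TCP orientation.
- robot.get_contact_force(): force on the tool from outside, world axes, zero at the start.
- robot.get_ft_torque(): the same for the moment, N m.
- robot.get_opening(): finger opening in mm.
- robot.get_grip_force(): force on a finger pad.
Only numpy, scipy, OpenCV 4.12 (cv2) and the standard library are available. Lean on these libraries where they do the work, as an engineer would, in place of code of your own. Each camera call takes 0.05 s, during which the arm holds its last target. There are 200 camera calls.

## Working session

There is one attempt and no reset: what is moved stays moved. The work goes in short steps, each a Python script; the robot and the scene stay as the last script left them, time stands still between calls to the robot, and variables do not carry over. Pictures are saved under pics/ and viewed, at most 10 in all, crops included, and the job is handed in when it is done.

```bash
ls; mkdir -p pics
cat > h.py <<'E'
import numpy as np, cv2
from plant import robot, grab_frame, camera_params
def ray(cam,uv):
    c=camera_params(cam);K=np.array(c["intrinsics"]);R=np.array(c["R"]);t=np.array(c["t"]);k=c["k1"]
    d=np.linalg.inv(K)@[uv[0],uv[1],1.]; s=d[:2].copy(); u=s.copy()
    for _ in range(30): u=s/(1+k*(u@u))
    return -R.T@t, R.T@np.array([u[0],u[1],1.])
def onplane(cam,uv,z):
    o,d=ray(cam,uv); return o+d*(z-o[2])/d[2]
def proj(cam,X):
    c=camera_params(cam);K=np.array(c["intrinsics"]);p=np.array(c["R"])@X+np.array(c["t"]);u=p[:2]/p[2]
    u=u*(1+c["k1"]*(u@u)); return (K@[u[0],u[1],1])[:2]
def snap(cam,name):
    im=grab_frame(cam)[:,:,::-1].copy(); cv2.imwrite(f"pics/{name}.png",im); return im
E
python3 - <<'E'
from h import *
for c in("scene","top"):
    snap(c,c+"0"); p=camera_params(c); o,d=ray(c,(320,240)); print(c,o,d,p["k1"],p["intrinsics"])
print(robot.grasp_offset, robot.get_ee_rot(), robot.get_time_s())
E
```

```text
pics
scene [1130.75222025  613.82516425 1438.35230901] [-0.32965143 -0.39164018 -0.85905838] -0.15446199025400495 [[517.90971952   0.         322.94931574]
 [  0.         517.90971952 239.49047648]
 [  0.           0.           1.        ]]
top [ 430.60746888   -5.45375754 1729.8672889 ] [ 0.09963949  0.01994373 -0.9949207 ] -0.04290817951674004 [[524.25627092   0.         327.12492174]
 [  0.         524.25627092 241.50851995]
 [  0.           0.           1.        ]]
18.700000000000003 [ 1.84810031e-01  9.82774100e-01 -5.63532580e-04 -5.45998099e-05] 0.1
```

View pics/scene0.png

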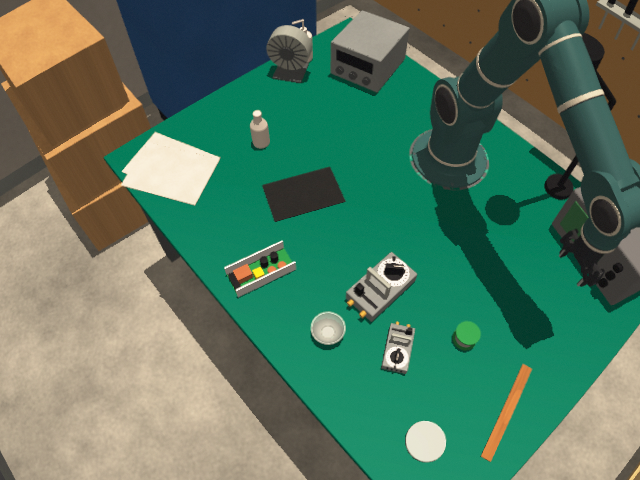

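View pics/top0.png

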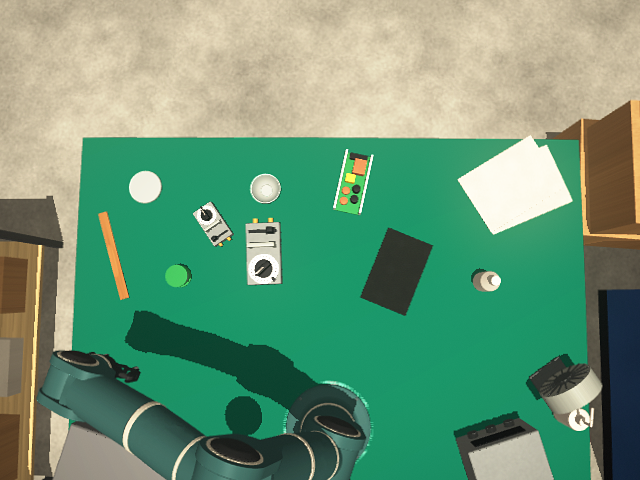

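The top view shows the large box at about (263,252), with its terminals pointing up and the dial at (264,268). The pad is at (397,271), the small look-alike at (212,224), and the tub, module and bottle are clear of the box. Next I'll zoom in and measure.

Run:
```python
from h import *
t=cv2.imread("pics/top0.png"); s=cv2.imread("pics/scene0.png")
a=cv2.resize(t[210:295,230:300],None,fx=7,fy=7,interpolation=cv2.INTER_CUBIC)
b=cv2.resize(s[245:325,340:425],None,fx=7,fy=7,interpolation=cv2.INTER_CUBIC)
h=max(a.shape[0],b.shape[0]); c=np.zeros((h,a.shape[1]+b.shape[1],3),np.uint8); c[:a.shape[0],:a.shape[1]]=a; c[:b.shape[0],a.shape[1]:]=b
c=cv2.resize(c,None,fx=.73,fy=.73); print(c.shape); cv2.imwrite("pics/crop0.png",c)
# pad: dark mask in top & scene
for cam,im,box in(("top",t,(350,445,220,325)),("scene",s,(250,355,160,230))):
    x0,x1,y0,y1=box; m=(im[y0:y1,x0:x1].max(2)<60).astype(np.uint8)
    cs=max(cv2.findContours(m,0,2)[0],key=cv2.contourArea)
    q=cv2.approxPolyDP(cs,5,True)[:,0]+[x0,y0]
    P=np.array([onplane(cam,p.astype(float),3)[:2] for p in cs[:,0]+[x0,y0]],np.float32)
    r=cv2.minAreaRect(P); print(cam,"pad",r,len(q))
# box: non-green region in top
hsv=cv2.cvtColor(t,cv2.COLOR_BGR2HSV); 
m=(hsv[215:295,235:295,1]<110).astype(np.uint8)
cs=max(cv2.findContours(m,0,2)[0],key=cv2.contourArea)
P=np.array([onplane("top",p.astype(float),50)[:2] for p in cs[:,0]+[235,215]],np.float32)
print("box",cv2.minAreaRect(P)); print(cv2.boundingRect(cs))
```

```text
(434, 792, 3)
top pad ((502.60015869140625, -222.33340454101562), (158.21646118164062, 248.54391479492188), 68.13445281982422) 4
scene pad ((502.3328857421875, -219.91839599609375), (158.99777221679688, 247.4540557861328), 67.84651947021484) 4
box ((562.0313720703125, 210.82318115234375), (211.38316345214844, 114.08021545410156), 2.6932036876678467)
(10, 4, 37, 66)
```

View pics/crop0.png

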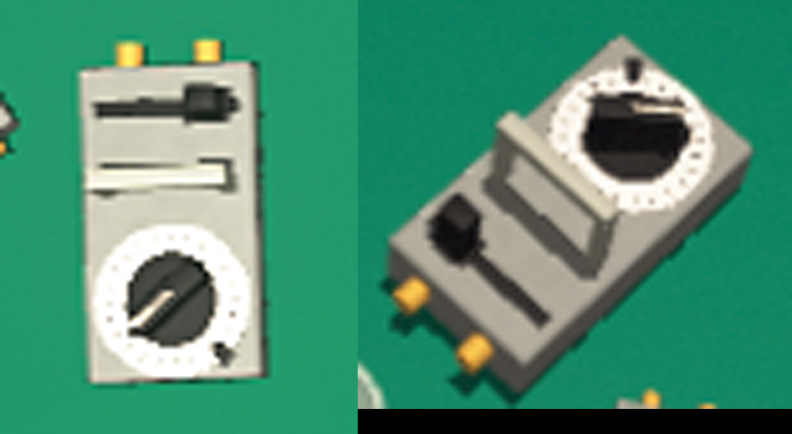

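The crops match. The box heading is about +2°. The index wedge is at lower right (about +42°) and the pointer at lower left (about −48°), so the dial has to turn about 1.6 rad CCW. The switch is at the −y end. Now I'll get precise numbers for the box and handle.

```bash
cat >> h.py <<'E'
def line(cam,pts,z):
    P=np.array([onplane(cam,p,z)[:2] for p in pts],np.float32)
    vx,vy,x,y=cv2.fitLine(P,cv2.DIST_HUBER,0,.01,.01).ravel(); return np.array([x,y]),np.degrees(np.arctan2(vy,vx))
def blob(cam,m,z,ofs):
    cs=max(cv2.findContours(m.astype(np.uint8),0,cv2.CHAIN_APPROX_NONE)[0],key=cv2.contourArea)
    return cv2.minAreaRect(np.array([onplane(cam,p.astype(float),z)[:2] for p in cs[:,0]+ofs],np.float32))
E
python3 - <<'E'
from h import *
t=cv2.imread("pics/top0.png"); s=cv2.imread("pics/scene0.png")
hsv=cv2.cvtColor(t,cv2.COLOR_BGR2HSV); m=hsv[...,1]<110
# left edge (+y side, z=50) 
L=[];R=[]
for r in range(228,280):
    c=np.where(m[r,236:292])[0]+236; L.append((c[0]-.5,r)); R.append((c[-1]+.5,r))
T=[];B=[]
for c in list(range(250,253))+list(range(262,268))+list(range(274,278)):
    r=np.where(m[216:292,c])[0]+216; T.append((c,r[0]-.5)); B.append((c,r[-1]+.5))
print("L",line("top",L,50),"R z50",line("top",R,50),"R z0",line("top",R,0)); print("T",line("top",T,50),"B z0",line("top",B,0),"B z50",line("top",B,50))
# scene: bright dial ring at z~50
for cam,im,(x0,x1,y0,y1) in(("top",t,(240,290,245,290)),("scene",s,(365,420,250,290))):
    w=im[y0:y1,x0:x1].min(2)>215; print(cam,"scale",blob(cam,w,51,[x0,y0]))
w=(t[238:252,240:282].min(2)>200); print("bar",blob("top",w,117,[240,238]))
for cam,im in(("top",t),("scene",s)):
    hv=cv2.cvtColor(im,cv2.COLOR_BGR2HSV); x0,x1,y0,y1=(245,285,214,226) if cam=="top" else (340,375,290,325)
    o=((hv[y0:y1,x0:x1,0]<30)&(hv[y0:y1,x0:x1,1]>140)&(hv[y0:y1,x0:x1,2]>120)).astype(np.uint8)
    n,_,st,ce=cv2.connectedComponentsWithStats(o); print(cam,[(st[i,4],np.round(onplane(cam,ce[i]+[x0,y0],30)[:2],1)) for i in range(1,n) if st[i,4]>4])
E
```

```text
L (array([545.94507, 267.26288], dtype=float32), np.float32(2.0482013)) R z50 (array([540.52545, 152.80447], dtype=float32), np.float32(2.5650632)) R z0 (array([543.79706, 157.51492], dtype=float32), np.float32(2.5650296))
T (array([656.8239 , 197.91106], dtype=float32), np.float32(-87.677986)) B z0 (array([457.55115, 208.77043], dtype=float32), np.float32(-87.22325)) B z50 (array([456.77237, 202.5785 ], dtype=float32), np.float32(-87.22324))
top scale ((506.8585510253906, 209.5863494873047), (93.5960464477539, 94.85189819335938), 45.599002838134766)
scene scale ((499.97412109375, 210.36285400390625), (83.62338256835938, 92.75949096679688), 1.6017377376556396)
bar ((578.4351196289062, 212.56922912597656), (10.448297500610352, 80.72960662841797), 2.9141032695770264)
top [(np.int32(20), array([663.9, 242.1])), (np.int32(20), array([667.5, 192.9]))]
scene [(np.int32(29), array([662.2, 192.6])), (np.int32(31), array([659.5, 242.1]))]
```

```bash
cat >> h.py <<'E'
def quat(deg):
    f=np.radians(deg+90)/2; return [float(np.cos(f)),float(np.sin(f)),0.,0.]
def st(tag=""):
    print(tag,"t%.2f"%robot.get_time_s(),"tcp",np.round(robot.get_tcp_pos(),1),"F",np.round(robot.get_contact_force(),1),"op %.1f"%robot.get_opening(),"gf %.1f"%robot.get_grip_force(),"q7 %.2f"%robot.get_joint_positions()[6])
E
python3 - <<'E'
from h import *
q=quat(2.3); x,y=578.8,213.2
for p,a in(((x,y,220),2.3),((502,-221,200),-22),((460,-200,120),26+0),((460,-200,120),-64-22+90)):
    print(robot.inverse_kinematics(list(p),quat(a)))
robot.movep([x,y,200],q); st("above")
robot.move_linear([x,y,92],150); st("down")
robot.grasp(100); st("grip")
robot.move_linear([x,y,112],80); st("lift20"); robot.pause(.3); st()
print(robot.get_ft_torque())
E
```

```text
[-0.72358449  0.43875622  0.42783049  1.65893911 -0.20039237  1.08748397
 -0.19783152]
[-0.38864169  0.46784316  0.96943668  1.86155313 -0.4438949   1.04684965
  0.37636863]
[-0.41882979  0.52593434  0.97083734  2.03778882 -0.57126467  0.87309705
  1.32815298]
[-0.41410175  0.5222556   0.96359983  2.03768199 -0.56528221  0.87073507
  0.9387496 ]
above t1.95 tcp [578.3 214.8 200. ] F [ 0.2 -1.1 -0.5] op 85.3 gf 0.0 q7 -0.19
down t2.82 tcp [579.3 213.4  92.8] F [-0.8 -0.4  0.4] op 85.2 gf 0.0 q7 -0.14
grip t3.48 tcp [578.7 213.3  92.2] F [-2.8  0.2  4.8] op 12.1 gf 97.8 q7 -0.14
lift20 t3.88 tcp [578.9 213.3 112.4] F [ 0.7  0.4 -8.3] op 12.0 gf 97.7 q7 -0.15
 t4.18 tcp [578.7 213.2 111.7] F [ 0.5 -0.1 -8.2] op 12.5 gf 97.7 q7 -0.15
[ 0.02718238 -0.03861665 -0.04350518]
```

```bash
python3 - <<'E'
from h import *
a=-22.0; c=np.array([502.5,-221.0])+22*np.array([np.cos(np.radians(a)),np.sin(np.radians(a))])
x,y=578.8,213.2
robot.move_linear([x,y,190],150)
robot.move_linear([560,0,190],200,quat(-10)); 
robot.move_linear([c[0],c[1],190],200,quat(a)); st("over")
robot.move_linear([c[0],c[1],105],120); robot.pause(.2)
f0=robot.get_contact_force()[2]; st("low")
z=105
while z>92:
    z-=1; robot.move_linear([c[0],c[1],z],20)
    f=robot.get_contact_force()[2]
    if f>f0+4: break
print("z",z); st("touch"); robot.pause(.2); st()
snap("scene","scene1")
robot.release(); robot.pause(.2); st("rel")
robot.move_linear([c[0],c[1],230],200)
robot.movep([330,-60,300],quat(a)); st("away")
snap("scene","scene2"); snap("top","top2")
E
python3 - <<'E'
import cv2,numpy as np
t=cv2.imread("pics/top2.png");s=cv2.imread("pics/scene2.png")
a=cv2.resize(t[220:325,350:445],(380,420),interpolation=2);b=cv2.resize(s[150:240,250:360],(420,344),interpolation=2)
c=np.zeros((420,800,3),np.uint8);c[:,:380]=a;c[:344,380:]=b;cv2.imwrite("pics/crop2.png",c)
E
```

```text
over t7.38 tcp [ 523.2 -228.   189.9] F [ 0.2  0.6 -8. ] op 12.3 gf 97.7 q7 0.23
low t8.43 tcp [ 523.3 -229.3  105.7] F [-0.1 -0.2 -7.7] op 12.3 gf 97.7 q7 0.30
z 95
touch t10.93 tcp [ 522.8 -229.2   95.2] F [-2.9  1.6  0.4] op 12.1 gf 98.7 q7 0.31
 t11.13 tcp [ 522.9 -229.2   95.2] F [-4.6  2.1  3.3] op 12.0 gf 99.2 q7 0.31
rel t12.08 tcp [ 522.9 -229.2   95. ] F [-0.1 -0.5  1.2] op 85.4 gf 0.0 q7 0.31
away t13.94 tcp [330.6 -60.2 299.9] F [ 0.3 -0.6 -1.1] op 85.1 gf 0.0 q7 -0.50
```

View pics/crop2.png

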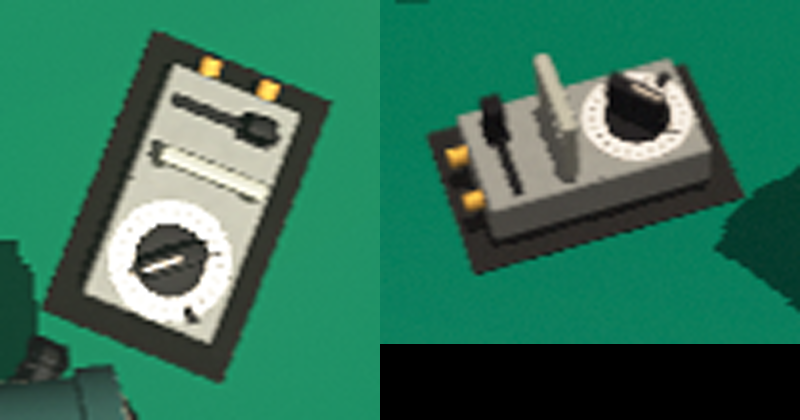

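The box stands on the pad and looks square. Wedge at crop (190,313), dial centre at (170,260), pointer towards (135,270). Now I'll measure placement, pointer and index.

```bash
cat > meas.py <<'E'
from h import *
def meas(t,z0=53,verbose=True):
    x0,x1,y0,y1=352,446,224,322
    hv=cv2.cvtColor(t,cv2.COLOR_BGR2HSV)
    g=((hv[...,1]<60)&(hv[...,2]>110))
    m=np.zeros_like(g); m[y0:y1,x0:x1]=g[y0:y1,x0:x1]; m=cv2.morphologyEx(m.astype(np.uint8),3,np.ones((3,3)))
    cs=max(cv2.findContours(m,0,1)[0],key=cv2.contourArea)[:,0].astype(float)
    P=np.array([onplane("top",p,z0)[:2] for p in cs],np.float32); r=cv2.minAreaRect(P); print("box top",r)
    # ring
    w=np.zeros_like(m); gg=(t.min(2)>205); w[y0:y1,x0:x1]=gg[y0:y1,x0:x1]
    hd=np.radians(-22); c=np.array(r[0]); d=c-50*np.array([np.cos(hd),np.sin(hd)]); print("dial centre pred",d)
    # polar sampling of the scale ring, z0+2
    def lum(rad,th,z,D): # th joint convention
        a=hd+np.pi+th; X=np.array([*(D+rad*np.array([np.cos(a),np.sin(a)])),z]); u=proj("top",X)
        return float(cv2.getRectSubPix(t.max(2).astype(np.uint8),(1,1),(float(u[0]),float(u[1])))[0,0])
    return r,d,lum
E
python3 - <<'E'
from meas import *
t=cv2.imread("pics/top2.png"); s=cv2.imread("pics/scene2.png")
r,d,lum=meas(t)
x0,x1,y0,y1=352,446,224,322
m=(t[y0:y1,x0:x1].min(2)>205).astype(np.uint8)
n,l,stt,ce=cv2.connectedComponentsWithStats(m)
for i in range(1,n):
    if stt[i,4]>8: print(stt[i],np.round(ce[i]+[x0,y0],1))
w=l==1+np.argmax(stt[1:,4]); print("ring",blob("top",w,55,[x0,y0]))
D=np.array(blob("top",w,55,[x0,y0])[0])
for nm,c in(("pred",d),("ring",D)):
  print(nm)
  ths=np.arange(-180,180,4)
  for rad,z in((36,56),(38,56),(41,56),(44,56)): 
    v=[lum(rad,np.radians(k),z,c) for k in ths]; low=[(int(k),int(a)) for k,a in zip(ths,v) if a<150]; print(rad,low)
  th=np.arange(-180,180,3); v=np.array([np.mean([lum(q,np.radians(k),93,c) for q in (12,16,20,24)]) for k in th]); print("line",[(int(k),int(a)) for k,a in zip(th,v) if a>.7*v.max()])
# scene box
E
```

```text
box top ((502.50482177734375, -220.59378051757812), (109.82100677490234, 198.34530639648438), 68.14755249023438)
dial centre pred [ 456.14562905 -201.86345085]
[39 33 25 13 78] [403.3 263. ]
[ 25  46  31  31 456] [391.7 284.4]
ring ((455.65887451171875, -202.2703857421875), (95.67355346679688, 95.4404296875), 89.84803771972656)
pred
36 []
38 []
41 [(40, 67), (44, 87)]
44 [(40, 60), (44, 85)]
line [(-54, 197), (-51, 229), (-48, 225), (-45, 191)]
ring
36 []
38 []
41 [(40, 61), (44, 63)]
44 [(40, 70), (44, 96)]
line [(-57, 182), (-54, 220), (-51, 237), (-48, 210)]
```

```bash
cat >> meas.py <<'E'
def polar(cam,im,D,z,rads,lo,hi,dark):
    hd=np.radians(-22); ch=im.max(2).astype(np.uint8) if dark else im.min(2).astype(np.uint8); th=np.arange(lo,hi,1.); W=[]
    for k in th:
        a=hd+np.pi+np.radians(k); v=[]
        for q in rads:
            u=proj(cam,np.array([D[0]+q*np.cos(a),D[1]+q*np.sin(a),z])); v.append(float(cv2.getRectSubPix(ch,(1,1),(float(u[0]),float(u[1])))[0,0]))
        W.append(np.mean(v))
    W=np.array(W); W=(np.median(W)-W) if dark else W-np.median(W); W=np.clip(W-.4*W.max(),0,None); return float((W*th).sum()/W.sum())
E
cat > a.py <<'E'
from meas import *
t=cv2.imread("pics/top2.png"); s=cv2.imread("pics/scene2.png")
x0,x1,y0,y1=290,360,155,215
w=(s[y0:y1,x0:x1].min(2)>205).astype(np.uint8); print("scene ring",blob("scene",w,55,[x0,y0]))
for D in((456.1,-201.9),(455.7,-202.3)):
    print("index top",[round(polar("top",t,D,56,[q],22,62,True),1) for q in(40,42,44,46,48)],"scene",[round(polar("scene",s,D,56,[q],15,70,True),1) for q in(40,42,44,46)],
    "ptr",round(polar("top",t,D,93,(10,14,18,22),-85,-15,False),1))
E
python3 a.py
```

```text
scene ring ((458.5567626953125, -196.11907958984375), (79.59068298339844, 93.97859191894531), 48.86235427856445)
index top [41.9, 41.9, 41.4, 42.0, 42.8] scene [38.0, 39.7, 39.9, 40.3] ptr -49.6Traceback (most recent call last):
  File "a.py", line 6, in <module>
    print("index top",[round(polar("top",t,D,56,[q],22,62,True),1) for q in(40,42,44,46,48)],"scene",[round(polar("scene",s,D,56,[q],15,70,True),1) for q in(40,42,44,46)],
                             ~~~~~^^^^^^^^^^^^^^^^^^^^^^^^^^^^^
  File "meas.py", line 22, in polar
    u=proj(cam,np.array([D[0]+q*np.cos(a),D[1]+q*np.sin(a),z])); v.append(float(cv2.getRectSubPix(ch,(1,1),(float(u[0]),float(u[1])))[0,0]))
  File "h.py", line 11, in proj
    c=camera_params(cam);K=np.array(c["intrinsics"]);p=np.array(c["R"])@X+np.array(c["t"]);u=p[:2]/p[2]
ValueError: time passes only in moves, steps and waits
```

```bash
sed -i 's/^def ray/import functools\ncamera_params=functools.lru_cache(None)(camera_params)\ndef ray/' h.py
python3 - <<'E'
from h import *
x,y=456,-202; a0=-161.6; a1=-70.5
q=robot.inverse_kinematics([x,y,64.5],quat(a0)); print(q, robot.inverse_kinematics([x,y,64.5],quat(a1)))
robot.movep([x,y,200],quat(a0)); st("above")
robot.move_linear([x,y,64.5],120); st("down")
robot.grasp(25); st("grip")
for k in range(1,8):
    robot.movep([x,y,64.5],quat(a0+(a1-a0)*k/7)); st(k)
robot.pause(.3); st("turned"); print(robot.get_ee_rot(),quat(a1),robot.get_ft_torque())
robot.release(); robot.pause(.2)
robot.move_linear([x,y,200],150); robot.movep([330,-60,300],quat(a1)); st("away")
snap("top","top3"); snap("scene","scene3")
E
python3 - <<'E'
from meas import *
t=cv2.imread("pics/top3.png"); s=cv2.imread("pics/scene3.png")
meas(t)
for D in((456.1,-201.9),(455.7,-202.3)):
    print("index",[round(polar("top",t,D,56,[q],22,62,True),1) for q in(40,42,44,46)],"ptr",[round(polar("top",t,D,93,(10,14,18,22),a,b,False),1) for a,b in((0,80),(-90,-10))])
a=cv2.resize(t[220:325,350:445],(380,420),interpolation=2);b=cv2.resize(s[150:240,250:360],(420,344),interpolation=2)
c=np.zeros((420,800,3),np.uint8);c[:,:380]=a;c[:344,380:]=b;cv2.imwrite("pics/crop3.png",c)
E
```

```text
[-0.24559196  0.55112915  0.74775101  2.06979486 -0.56289698  0.73052807
 -1.95803456] [-0.07672737  0.48632216  0.52661392  2.06498865 -0.38088236  0.68402245
 -0.5314948 ]
above t15.64 tcp [ 456.  -201.8  200.1] F [ 1.1 -0.6  0.1] op 85.7 gf 0.0 q7 -2.24
down t16.93 tcp [ 456.3 -202.1   65.1] F [ 0.6 -0.9 -0.1] op 85.6 gf 0.0 q7 -2.07
grip t17.56 tcp [ 456.1 -202.    64.6] F [-1.7  1.2  4.5] op 15.6 gf 30.7 q7 -2.07
1 t17.86 tcp [ 456.1 -202.    64.6] F [-0.6  1.9  4.5] op 15.4 gf 30.8 q7 -1.88
2 t18.17 tcp [ 456.1 -202.    64.6] F [-1.1  2.4  5.9] op 15.3 gf 31.1 q7 -1.70
3 t18.48 tcp [ 456.1 -202.    64.6] F [-1.2  0.4  8.1] op 15.2 gf 31.2 q7 -1.51
4 t18.78 tcp [ 456.  -202.    64.6] F [-1.   1.8  9.3] op 15.5 gf 31.3 q7 -1.33
5 t19.09 tcp [ 456.1 -202.1   64.6] F [-1.3  0.6  8.9] op 15.5 gf 31.3 q7 -1.14
6 t19.40 tcp [ 456.1 -202.1   64.6] F [-0.7  1.2  9. ] op 15.3 gf 31.4 q7 -0.95
7 t19.71 tcp [ 456.1 -202.    64.6] F [-0.8  1.3  9.8] op 15.3 gf 31.4 q7 -0.75
turned t20.01 tcp [ 456.1 -202.    64.6] F [-0.7  1.8 10.2] op 15.6 gf 31.5 q7 -0.76
[ 9.86416255e-01  1.64264870e-01 -1.53147666e-05 -1.57248361e-04] [0.9855560590580777, 0.16934950384902459, 0.0, 0.0] [0.24762529 0.31623866 0.04316221]
away t22.80 tcp [330.5 -60.4 299.6] F [ 0.6  0.3 -0.1] op 85.6 gf 0.0 q7 -1.18
box top ((502.50482177734375, -220.59378051757812), (109.82100677490234, 198.34530639648438), 68.14755249023438)
dial centre pred [ 456.14562905 -201.86345085]
index [41.9, 42.2, 41.5, 41.8] ptr [43.2, -47.6]
index [41.7, 41.6, 41.2, 41.8] ptr [42.3, -50.5]
```

View pics/crop3.png

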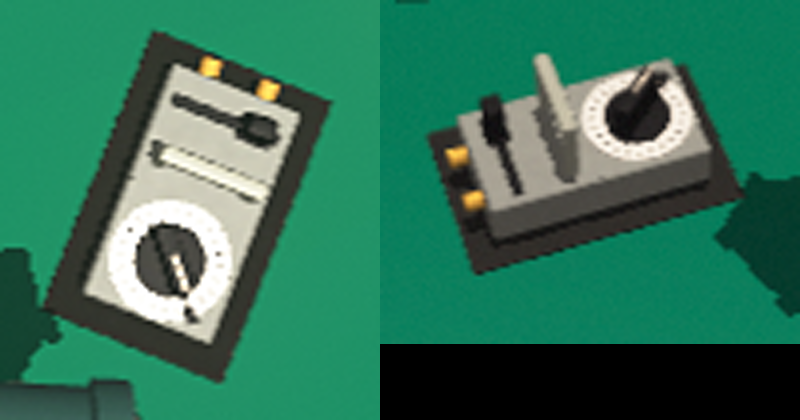

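The pointer now stands at the wedge, and the box has not moved. I'll check the line's direction independently of the dial centre, then do the slide.

Run:
```python
from meas import *
for f,sg in(("top3","top"),("scene3","scene"),("top2","top")):
    im=cv2.imread(f"pics/{f}.png"); c=np.round(proj(sg,np.array([456,-202,93.]))).astype(int)
    R=11; x0,y0=c-R; w=im[y0:y0+2*R+1,x0:x0+2*R+1].min(2).astype(float)
    yy,xx=np.mgrid[-R:R+1,-R:R+1]; w[(xx**2+yy**2)>(8 if sg=="top" else 8)**2]=0
    w=np.clip(w-90,0,None); ys,xs=np.nonzero(w)
    P=np.array([onplane(sg,(x0+a,y0+b),93)[:2] for a,b in zip(xs,ys)]);W=w[ys,xs]
    m=np.average(P,axis=0,weights=W); v=np.linalg.eigh(np.cov(P.T,aweights=W)); d=v[1][:,1]; th=(np.degrees(np.arctan2(d[1],d[0]))-158)
    print(f,len(W),"centroid",m.round(1),"from axis",(m-[456,-202]).round(1),"joint angle mod180",(th+90)%180-90,v[0])
# slide switch in top3: dark blob near x=72
t=cv2.imread("pics/top3.png"); s=cv2.imread("pics/scene3.png"); hd=np.radians(-21.95); ex=np.array([np.cos(hd),np.sin(hd)]); ey=np.array([-ex[1],ex[0]]); c=np.array([502.5,-220.8])
for cam,im in(("top",t),("scene",s)):
  v=[]
  for yb in range(-50,51,3):
    u=proj(cam,np.array([*(c+72*ex+yb*ey),93])); v.append((yb,int(cv2.getRectSubPix(im.max(2).astype(np.uint8),(1,1),(float(u[0]),float(u[1])))[0,0])))
  print(cam,[a for a in v if a[1]<80])
```

```text
top3 28 centroid [ 446.6 -206.3] from axis [-9.4 -4.3] joint angle mod180 39.756864855647564 [14.73920841 70.40050433]
scene3 71 centroid [ 459.  -213.9] from axis [  3.  -11.9] joint angle mod180 1.6839377107742735 [ 53.46204311 177.80060831]
top2 22 centroid [ 453.  -193.1] from axis [-3.   8.9] joint angle mod180 -54.3603074614436 [  3.78173965 109.5081344 ]
top [(-35, 70), (-32, 67), (-29, 70), (-26, 70), (-23, 69), (-20, 67), (-17, 57), (-14, 38), (-11, 34), (-8, 39), (-5, 54)]
scene [(-32, 55), (-29, 39), (-26, 39), (-23, 40), (-20, 41), (-17, 38), (-14, 29), (-11, 19), (-8, 18), (-5, 19), (-2, 19), (1, 19), (4, 20), (7, 19), (10, 17), (13, 30), (16, 40), (19, 62), (31, 79)]
```

Run:
```python
from h import *
hd=np.radians(-21.95); ex=np.array([np.cos(hd),np.sin(hd)]); ey=np.array([-ex[1],ex[0]]); c=np.array([502.5,-220.8])
P=lambda yb,z: [*(c+72*ex+yb*ey),z]
q=quat(-111.95)
robot.movep(P(-25,220),q); st("above")
robot.move_linear(P(-25,64),120); st("down")
robot.grasp(20); robot.pause(.2); st("grip")
fy=lambda: float(np.mean([np.dot(robot.get_contact_force()[:2],ey) for _ in range(3)]))
print("f0",fy())
robot.move_linear(P(0,64),50); print("f",fy())
robot.move_linear(P(24,64),50); robot.pause(.1); b=fy(); print("f",b)
y=24
while y<34:
    y+=.7; robot.move_linear(P(y,64),15); robot.pause(.05); f=fy(); print(round(y,1),round(f,1),end="; ")
    if f<b-3.0: break
st("end"); print("box y",np.dot(np.array(robot.get_tcp_pos())[:2]-c,ey))
```

```text
above t24.12 tcp [ 559.9 -270.2  220.4] F [ 0.1 -0.7  0.4] op 85.4 gf 0.0 q7 -1.40
down t25.57 tcp [ 560.3 -271.1   64.7] F [0.2 0.2 0.7] op 85.3 gf 0.0 q7 -1.33
grip t26.37 tcp [ 560.  -270.9   64.1] F [-1.4  0.1  4.4] op 21.5 gf 25.8 q7 -1.33
f0 -0.41061198308485597
f 0.8823101976855581
f 1.2231626457166873
24.7 -0.0; 25.4 -0.7; 26.1 -1.1; 26.8 -1.4; 27.5 -1.6; 28.2 -1.1; 28.9 -0.2; 29.6 -1.3; 30.3 -3.7; end t30.45 tcp [ 580.6 -219.4   64.1] F [-3.5 -2.6  5.2] op 21.7 gf 26.2 q7 -1.42
box y 30.521526965186816
```

```bash
python3 - <<'E'
from h import *
robot.release(); robot.pause(.2); p=robot.get_tcp_pos()
robot.move_linear([p[0],p[1],220],150); robot.movep([330,-60,300],quat(-111.95)); robot.pause(.2); st("away")
snap("top","top4"); snap("scene","scene4")
E
python3 - <<'E'
from meas import *
t=cv2.imread("pics/top4.png"); s=cv2.imread("pics/scene4.png")
meas(t)
D=(456.,-202.); print("index",polar("top",t,D,56,(41,44),22,62,True),"ptr",polar("top",t,D,93,(10,14,18,22),0,80,False))
hd=np.radians(-21.95); ex=np.array([np.cos(hd),np.sin(hd)]); ey=np.array([-ex[1],ex[0]]); c=np.array([502.5,-220.8])
for cam,im in(("top",t),("scene",s)):
    print(cam,[(yb,int(im[tuple(np.round(proj(cam,np.array([*(c+72*ex+yb*ey),93]))).astype(int)[::-1])].max())) for yb in range(8,54,3)])
a=cv2.resize(t[220:325,350:445],(380,420),interpolation=2);b=cv2.resize(s[150:240,250:360],(420,344),interpolation=2)
k=np.zeros((420,800,3),np.uint8);k[:,:380]=a;k[:344,380:]=b;cv2.imwrite("pics/crop4.png",k)
E
```

```text
away t33.86 tcp [330.4 -60.3 299.8] F [ 0.1 -0.  -0.9] op 85.8 gf 0.0 q7 -1.97
box top ((502.46728515625, -220.4903106689453), (110.04621124267578, 198.33676147460938), 68.24530029296875)
dial centre pred [ 456.10809243 -201.759981  ]
index 41.7256732042631 ptr 43.01821530904626
top [(8, 61), (11, 139), (14, 139), (17, 174), (20, 84), (23, 57), (26, 68), (29, 71), (32, 72), (35, 68), (38, 51), (41, 51), (44, 30), (47, 37), (50, 192), (53, 207)]
scene [(8, 45), (11, 120), (14, 119), (17, 82), (20, 82), (23, 51), (26, 40), (29, 40), (32, 40), (35, 40), (38, 38), (41, 38), (44, 19), (47, 16), (50, 16), (53, 18)]
```

View pics/crop4.png

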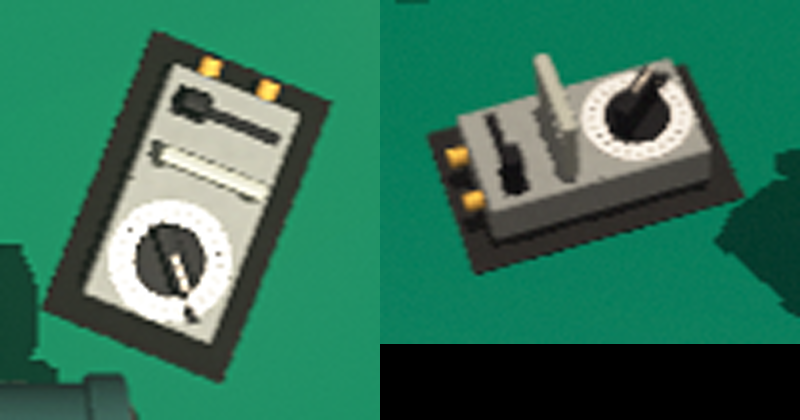

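The slide is at the +y end of its slot, at box y of about +30 mm, where the stop was felt. The dial and box are unchanged, so I'm handing the job in.

```bash
python3 -c "
from plant import robot
print(robot.close_job())"
```

```text
the job is handed in; nothing more can be done
None
```

The job is handed in at about 34 s of the 67 s: the box stands centred on the pad to about 1 mm and square to about 0.3°, the dial was set to within about 1–2° of the index mark as far as the images show, and the slide was then pushed until the stop was felt.

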